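Index the dish turntable to the red station and lock it

ROBOT

A 6-joint arm with a two-finger parallel gripper is mounted at the origin on a cart in front of the work surface, level with it; the furniture and walls round the work are solid. World frame = base frame: x ahead of the robot, y to its left, z up, the work surface at z = 0. Lengths are in m, angles in degrees, forces in N, time in s.
With the tool pointing down it reaches from about 0.25 to 0.725 m from the base axis. Payload 9.7 kg.
Tool frame: the origin (TCP) lies at the very end of the fingers, on their centre line; the grasp point (between the pads) lies 19 mm behind it; z points along the fingers, y is the direction in which the jaws open and shut (so a half turn about z gives the same grasp; the last joint's range is limited). The gripper opens to 85 mm and grips with 20 to 120 N. Pads are 22 mm wide; open, the fingers measure 114 mm over their backs; the gripper's body (76 mm by 85 mm) begins 54 mm behind the grasp point. The pads swing forward as they close: fully open they stand 13 mm farther back than shut.
Start: joints at [-67.666, 4.979, 10.078, 95.1, 0, 90], TCP at [0.209, -0.509, 0.2] pointing down, gripper open.
Joint ranges: [-179.16, 179.16], [-48.56, 103.87], [-65.8, 70.77], [-126.05, 130.52], [-82.76, 87.17], [-180, 180]. Speed limits (degrees/s): [127.2, 127.2, 147.25, 180, 180, 180].

INTERFACE

Orientations are given as [roll, pitch, yaw] about the fixed x, y, z axes, in that order (R = Rz(yaw) Ry(pitch) Rx(roll)).
In Python, from workcell import bot gives the robot as it stands. The module is installed in compiled form; this text tells all that it offers.
- The arm moves only by the tool step_arm, never from a script. Its arguments are lists of equal length, an entry for each row: "dr": the turn, a rotation vector about the tool's x, y, z in rad, a list of three; "xyz": the shift along the tool's x, y, z in units of 40 mm (1.0 is 40 mm), a list of three; "gripper": the opening, from 0 (shut) to 1 (fully open). In form: {"dr": [[wx, wy, wz], ...], "xyz": [[x, y, z], ...], "gripper": [gripper, ...]}. A call has exactly 8 rows; each row is the pose to reach, as a shift and turn from the pose commanded when the call began, along the tool's axes at that moment; what a row does not reach only later rows make up. A row lasts 1/10 s, in which the tool goes at most 50 mm and 8.59 degrees, less where a joint would pass 70% of its speed; a pose out of reach is approached as far as the arm can. A call with a gripper value outside its range is refused whole. The fingers move at their own pace and stop on an object; "squeeze" is the grip in N (left out, the last holds). Time passes only in rows, so rows that repeat a pose let the fingers close, or fill a call up. It gives the time, the measured TCP pose, the force and the opening at its end, in the units of the state.
- bot.get_obs(): the state, without advancing time (a new reading comes with each control period).
- bot.camera(name): name is "side" or "top"; returns a dict with "image" (480x640x3 uint8, red, green, blue), "camera_matrix" (3x3 intrinsics, pixels), "k1" (the pictures are not rectified: a ray, as slopes to the right and down, at radius r is drawn at 1 + k1 r^2 times it, then the intrinsics apply), "R" (3x3) and "t" (3): a world point X has camera coordinates R X + t. Camera axes: x right, y down, z forward; pixel columns grow to the right and rows downward; lengths in m; the calibration is good to about 2 mm. A picture is of the moment at which its call begins. There is no depth.
- bot.job_done(): hands the job in, once; it reports no verdict.
Trained networks look in a picture, given as the dict that the camera call returned (one of the last four; its "shot" number tells which), for a name from the list of things; names that differ only in an ending like _2 or _b are one class to them, and where a whole thing is asked for, a point or a joint stands for the part that bears it (a point fixed in the world has none). Each returns a list of dicts, best first, with "p" (0 to 1); they miss things now and then, are a little off and sometimes report something else, mostly with a low value. They report only what shows in the picture. A call takes as long as a camera call.
- bot.regions_of(picture, thing): "region" (480x640 bool, what is visible of it) and "box" ([centre column, centre row, width, height] in pixels, round what is visible of it).
The state is a dict: "time": time; "q": joint angles; "qd": joint speeds; "joint_efforts": joint torques, N m; "ee_pos": TCP position; "tcp_rot": TCP orientation; "wrist_force": force on the tool from outside, world axes, zero at the start; "torque": the same for the moment, N m; "opening": finger opening in m.
Only numpy, scipy, OpenCV 4.12 (cv2) and the standard library are available. Lean on these libraries where they do the work, as an engineer would, in place of code of your own. Each camera call takes 0.05 s, during which the arm holds its last target.

TASK

Swing the dish turntable round by its upright black handle, click by click, until its pointer has clicked in over the red station disc. Then lock it there: draw the red lock bat outward along its own length, flip it over past its lock to the other side, and let it drop home again. Leave the other things on the worktop where they stand.

Things in the scene. Friction and masses are not known exactly. Their poses are not given: they have to be found in the camera images.
- indexer: Fixed grey base: round plate, 300 mm diameter, 12 mm thick, with a 96 mm wide tongue to y = +245 mm. Origin: centre of the round plate, on the worktop, on the turntable's vertical axis. On the tongue at x 0, y 185 mm: blue lock housing, 76 mm (x) by 60 mm (y), top at 60 mm. Detent plunger guide between it and turntable, 34 mm high. A black tick marks each detent, every 30 degrees.
- turntable (a joint): Angle (rad), anticlockwise from above positive; at 0 handle and pointer lie towards -y of the indexer. End stops -2.5, +1.5. Detents at multiples of 0.5236; a sprung roller resists leaving one with up to about 6 N at the handle, snaps over the crest half way and pulls into the next. Starts in detent -1 (about -0.52). The deck carries a dish.
- handle_grip (a point): Middle of the turntable's upright handle: a black round grip of 21 mm diameter that spins freely on its post, standing 95 mm from the turntable's axis. The point is 82 mm over the worktop; the grip runs from 50 to 110 mm over it. The handle's arm below is 22 mm wide, its top 46 mm over the worktop.
- pointer_tip (a point): Tip of the flat red pointer, on the same radial line as the handle, 130 mm from the axis and 43 mm over the worktop. It passes above the station discs (their tops at 19 mm). In the detent it is right above a disc's centre when that station is selected.
- station_red: Red disc of 32 mm diameter, 7 mm thick, fixed on the base plate 130 mm from the axis; origin at the centre of its underside, 12 mm over the worktop. The three discs lie at turntable angles of -4, -3 and +1 clicks (one click 0.5236 rad); which colour lies where varies.
- station_blue: Blue disc of the same size; not the one wanted.
- station_white: White disc of the same size; not the one wanted.
- lock_swing (a joint): Swing of the lock toggle (rad) about an axis along y of the indexer: 0 unlocked (bat leans 0.42 rad from upright to -x of the indexer), 0.84 locked (leans 0.42 rad to +x). A ridge keeps the bat from passing upright unless it is drawn out; 8 mm or more clears it. Locking bolts the detent, so it cannot be thrown while the turntable is between detents.
- lock_bat (a joint): How far the bat is drawn out of the toggle along its own length (m), 0 to 0.012; a spring draws it back in with 6 N at 0 and 9 N at 0.012.
- bat_head (a point): Centre of the bat's red head: a drum, 24 mm diameter, 28 mm long, axis along y of the indexer, 85 mm from the pivot when the bat is in. Gripped across its flat ends (28 mm apart) it turns about its own axis between the fingers as the bat swings. Below it is a 12 mm thick steel shaft.
- lock_pivot (a point): The lock toggle's pivot, at x = 0, y = 185 mm of the indexer, 18 mm over the worktop.
- blue_lid_pot: White pot with a blue lid, 68 mm diameter, 62 mm high, loose bystander; origin at the centre of its underside.
- film_carton: Yellow and green flat carton, 62 x 125 x 22 mm, loose bystander; origin at the centre of its underside.
- dropper_bottle: White dropper bottle, 44 mm diameter, 108 mm high, loose bystander; origin at the centre of its underside.
- red_cap_jar: White jar with a red screw cap, 46 mm diameter, 45 mm high, loose bystander; origin at the centre of its underside.

How it is judged:
By the outcome, as a careful person would: the job done as asked, in the order asked, and still so for the second after the job is handed in, with the robot touching nothing.
It also fails if it takes over 56 s, if anything falls off the work surface, if the arm or the gripper's body presses on something with over 40 N, if the wrist force passes 120 N, or if a joint passes its speed limit or range.

## Working session

There is one attempt and no reset: what is moved stays moved. The work goes in short steps, Python scripts to look and compute and a tool call to move; the robot and the scene stay as the last step left them, time stands still between calls to the robot, and variables do not carry over. Pictures are saved under pics/ and viewed, and the job is handed in when it is done.

Besides the shell and the picture viewer there is one more tool, called after ">>>" as a command line: name --argument value ..., lists and objects as JSON in quotes. step_arm: Moves the arm, as the interface text tells. Its arguments: {"type":"object","properties":{"dr":{"type":"array"},"xyz":{"type":"array"},"gripper":{"type":"array"},"squeeze":{"type":"number"}},"required":["dr","xyz","gripper"]}

```bash
ls; mkdir -p pics; python3 - <<'E'
from workcell import bot
import cv2,pickle
o=bot.get_obs(); print({k:o[k] for k in ['time','q','ee_pos','tcp_rot','wrist_force','opening']})
for n in ['side','top']:
    c=bot.camera(n); cv2.imwrite(f'pics/{n}0.png',c['image'][:,:,::-1])
    print(n,c['camera_matrix'],c['k1'],c['R'],c['t'])
    for th in ['indexer','station_red','station_blue','station_white','pointer_tip','handle_grip','bat_head','blue_lid_pot','film_carton','dropper_bottle','red_cap_jar']:
        r=bot.regions_of(c,th)
        print(th,[(round(float(x['p']),2),[round(float(v)) for v in x['box']]) for x in r[:2]])
E
```

```text
pics
{'time': 0.0, 'q': array([-6.76670901e+01,  5.01263176e+00,  1.00306229e+01,  9.51015605e+01,
        1.18437986e-03,  9.00002837e+01]), 'ee_pos': array([ 0.20888068, -0.50845441,  0.19893412]), 'tcp_rot': array([-1.79916431e+02, -1.18396478e-03,  2.23326245e+01]), 'wrist_force': array([ 0.45706498,  0.45512227, -0.72792755]), 'opening': 0.0854174027972711}
side [[473.70773982   0.         317.98412745]
 [  0.         473.70773982 239.1687661 ]
 [  0.           0.           1.        ]] -0.11760031039775849 [[ 0.99966385  0.01443313  0.02153748]
 [ 0.02590044 -0.51878492 -0.85451236]
 [-0.00115997  0.85478295 -0.51898436]] [-0.52797182  0.13791512  1.13006085]
indexer [(0.9, [324, 256, 116, 107]), (0.34, [283, 253, 8, 8])]
station_red [(0.65, [286, 200, 26, 26])]
station_blue [(0.49, [284, 250, 9, 6])]
station_white [(0.47, [273, 266, 12, 8])]
pointer_tip [(0.7, [314, 210, 13, 20]), (0.59, [323, 267, 59, 40])]
handle_grip [(0.61, [317, 213, 15, 20]), (0.57, [324, 262, 60, 39])]
bat_head [(0.4, [316, 214, 14, 20])]
blue_lid_pot [(0.61, [285, 200, 24, 24])]
film_carton [(0.82, [32
[... 242 characters left out ...]
      1.        ]] -0.01618213586624531 [[ 0.02540383 -0.9996293   0.009793  ]
 [-0.99867068 -0.02581654 -0.04461375]
 [ 0.04485004 -0.00864662 -0.99895631]] [0.11790618 0.51364485 1.36611336]
indexer [(0.55, [315, 225, 169, 129]), (0.17, [261, 227, 34, 25])]
station_red []
station_blue [(0.47, [305, 268, 13, 11])]
station_white [(0.6, [333, 278, 11, 11])]
pointer_tip [(0.91, [339, 223, 78, 65])]
handle_grip [(0.85, [342, 225, 80, 72])]
bat_head [(0.7, [252, 229, 16, 21])]
blue_lid_pot [(0.66, [180, 275, 35, 32]), (0.33, [252, 226, 15, 23])]
film_carton [(0.81, [169, 218, 53, 35])]
dropper_bottle [(0.7, [261, 226, 34, 23]), (0.56, [201, 175, 23, 19])]
red_cap_jar [(0.55, [499, 286, 27, 22])]
```

```bash
python3 - <<'E'
import cv2
a=cv2.imread('pics/side0.png'); b=cv2.imread('pics/top0.png')
cv2.imwrite('pics/side0c.png',cv2.resize(a[170:400,220:420],None,fx=3,fy=2.6*1,interpolation=cv2.INTER_CUBIC))
cv2.imwrite('pics/top0c.png',cv2.resize(b[140:310,210:420],None,fx=3.5,fy=3.5,interpolation=cv2.INTER_CUBIC))
E
```

```text
(no output)
```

View pics/side0.png

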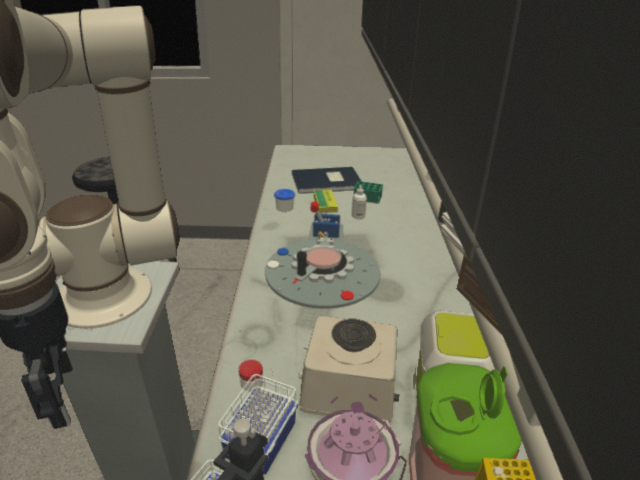

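View pics/top0.png

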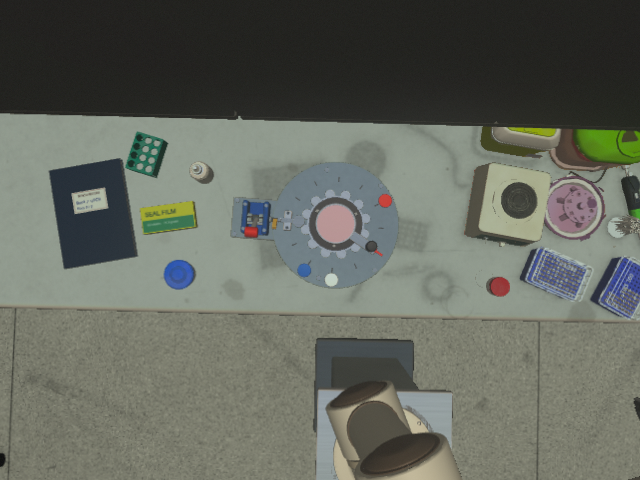

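View pics/side0c.png

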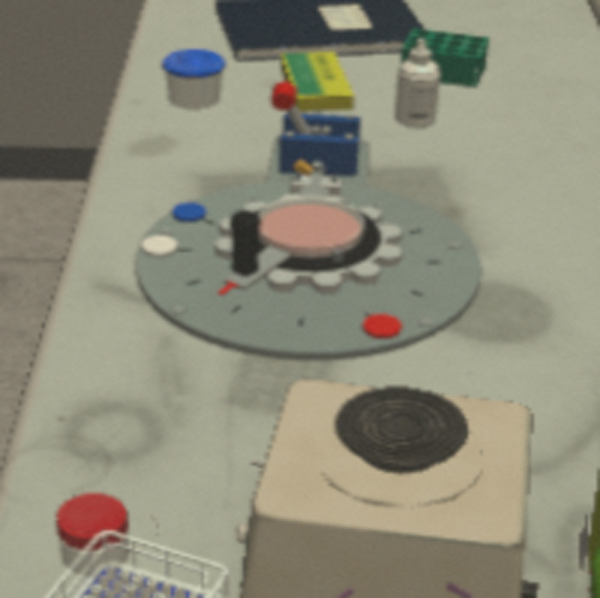

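View pics/top0c.png

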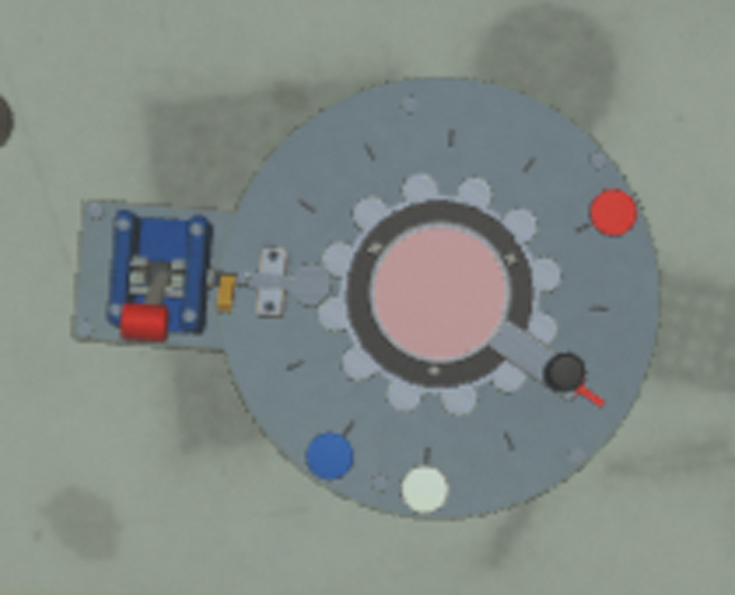

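```bash
cat > h.py <<'E'
import numpy as np,cv2
from workcell import bot
def ray(c,px):
    K=np.array(c['camera_matrix']);k=c['k1']
    d=np.linalg.inv(K)@np.array([px[0],px[1],1.]);s=d[:2].copy();u=s.copy()
    for _ in range(30): u=s/(1+k*(u@u))
    R=np.array(c['R']);t=np.array(c['t'])
    return -R.T@t, R.T@np.array([u[0],u[1],1.])
def atz(c,px,z):
    o,d=ray(c,px); return o+d*(z-o[2])/d[2]
def proj(c,X):
    K=np.array(c['camera_matrix']);p=np.array(c['R'])@np.array(X)+np.array(c['t']);s=p[:2]/p[2];s=s*(1+c['k1']*(s@s));return (K@np.array([s[0],s[1],1]))[:2]
def cent(m,box):
    x0,y0,x1,y1=box;mm=np.zeros_like(m);mm[y0:y1,x0:x1]=m[y0:y1,x0:x1]
    ys,xs=np.nonzero(mm);return np.array([xs.mean(),ys.mean()]),len(xs)
def masks(im):
    im=im.astype(int);r,g,b=im[...,0],im[...,1],im[...,2]
    return dict(red=(r>130)&(g<90)&(b<90),blue=(b>r+60)&(b>110),white=(r>175)&(g>185)&(b>165),black=(r<60)&(g<60)&(b<60))
E
python3 - <<'E'
from h import *
c=bot.camera('top');m=masks(c['image'])
s=bot.camera('side');ms=masks(s['image'])
P={};
for n,col,b in [('red','red',(375,190,398,212)),('blue','blue',(295,260,315,280)),('white','white',(322,270,342,290))]:
    px,k=cent(m[col],b);P[n]=atz(c,px,.019)[:2];print(n,px,k,P[n])
for n,col,b in [('red','red',(338,288,358,302)),('blue','blue',(276,246,292,257)),('white','white',(265,260,281,270))]:
    px,k=cent(ms[col],b);print('side',n,px,k,atz(s,px,.019)[:2])
a={'red':30,'blue':-120,'white':-90}
A=np.array([[.13*np.sin(np.radians(a[n])),-.13*np.cos(np.radians(a[n]))] for n in P]);B=np.array([P[n] for n in P])
ca,cb=A.mean(0),B.mean(0);x=A-ca;y=B-cb
th=np.arctan2((x[:,0]*y[:,1]-x[:,1]*y[:,0]).sum(),(x*y).sum())
R=np.array([[np.cos(th),-np.sin(th)],[np.sin(th),np.cos(th)]]);t=cb-R@ca
print('C',t,'yaw',np.degrees(th),'res',(R@A.T).T+t-B)
W=lambda x,y:R@np.array([x,y])+t
print('pivot',W(0,.185),'handle-1',W(.095*np.sin(-np.pi/6),-.095*np.cos(np.pi/6)))
h=W(-(.085)*np.sin(.42),.185);print('head',h, .018+.085*np.cos(.42))
px,k=cent(m['red'],(240,220,262,242));print('head top px',px,atz(c,px,.1))
print(proj(c,[*h,.0956]))
px,k=cent(m['black'],(362,238,382,254));print('handle top',px,k,atz(c,px,.11))
for X in [(*h,.0956),(*W(.095*np.sin(-np.pi/6),-.095*np.cos(np.pi/6)),.082)]: print('side proj',proj(s,X))
E
```

```text
red [384.81617647 200.25      ] 136 [0.59827611 0.01057272]
blue [303.80740741 269.80740741] 135 [0.42996441 0.19669137]
white [330.85950413 279.36363636] 121 [0.40925915 0.13286033]
side red [346.90697674 294.60465116] 86 [0.596615   0.00945182]
side blue [282.53061224 250.81632653] 49 [0.42855071 0.19493164]
side white [272.64 263.42] 50 [0.40755039 0.13300864]
C [0.53908556 0.12623051] yaw -2.890693854780957 res [[ 4.90814518e-05 -6.02540750e-05]
 [-4.09004443e-05  1.34085311e-04]
 [-8.18100746e-06 -7.38312364e-05]]
pivot [0.54841524 0.31099511] handle-1 [0.48749694 0.04645824]
head [0.5137997  0.31274302] 0.09561255992654621
head top px [250.48543689 231.12621359] [0.51323754 0.31339603 0.1       ]
[251.04891673 230.98665785]
handle top [369.5 246.1] 20 [0.48666289 0.05079578 0.11      ]
side proj [315.25279935 206.58569917]
side proj [301.92868074 262.85958711]
```

```bash
cat >> h.py <<'E'
from scipy.spatial.transform import Rotation as Ro
C=np.array([.5385,.126]);YAW=-2.89
_a=np.radians(YAW);ex=np.array([np.cos(_a),np.sin(_a)]);ey=np.array([-ex[1],ex[0]])
def W(x,y): return C+x*ex+y*ey
def H(deg,r=.095): t=np.radians(deg);return W(r*np.sin(t),-r*np.cos(t))
def rel(targets,base=None):
    """targets: list of (x,y,z,yaw). base pose (x,y,z,yaw) commanded, default measured"""
    o=bot.get_obs()
    if base is None: p=o['ee_pos'];R0=Ro.from_euler('xyz',o['tcp_rot'],degrees=True)
    else: p=np.array(base[:3]);R0=Ro.from_euler('xyz',[180,0,base[3]],degrees=True)
    for t in targets:
        R1=Ro.from_euler('xyz',[180,0,t[3]],degrees=True)
        print('xyz',np.round(R0.inv().apply(np.array(t[:3])-p)/.04,3),'dr',np.round((R0.inv()*R1).as_rotvec(),3))
E
python3 - <<'E'
from h import *
print(H(-30),H(0),H(30))
rel([(*H(-30),.19,90),(*H(-30),.066,90)])
E
```

```text
[0.48691235 0.04622711] [0.53371023 0.03112082] [0.58179153 0.04143734]
xyz [ 11.699 -10.194   0.242] dr [ 0.     0.    -1.181]
xyz [ 11.699 -10.194   3.342] dr [ 0.     0.    -1.181]
```

>>> step_arm --dr '[[0,0,-1.18],[0,0,-1.18],[0,0,-1.18],[0,0,-1.18],[0,0,-1.18],[0,0,-1.18],[0,0,-1.18],[0,0,-1.18]]' --xyz '[[11.7,-10.2,0.2],[11.7,-10.2,0.2],[11.7,-10.2,0.2],[11.7,-10.2,0.2],[11.7,-10.2,0.2],[11.7,-10.2,0.2],[11.7,-10.2,0.2],[11.7,-10.2,0.2]]' --gripper '[1,1,1,1,1,1,1,1]' --squeeze 40

```text
time: 2.1
ee_pos: [0.3885, -0.1492, 0.1948]
tcp_rot: [179.9, 0.0, 90.3]
wrist_force: [1.3, -1.4, 0.6]
opening: 0.0854
```

```bash
python3 - <<'E'
from h import *
rel([(*H(-30),.19,90),(*H(-30),.066,90)])
E
```

```text
xyz [4.874 2.484 0.121] dr [0.001 0.    0.005]
xyz [4.875 2.481 3.221] dr [0.001 0.    0.005]
```

>>> step_arm --dr '[[0,0,0],[0,0,0],[0,0,0],[0,0,0],[0,0,0],[0,0,0],[0,0,0],[0,0,0]]' --xyz '[[4.87,2.48,0.2],[4.87,2.48,0.2],[4.87,2.48,0.2],[4.87,2.48,0.2],[4.87,2.48,0.2],[4.87,2.48,0.2],[4.87,2.48,0.2],[4.87,2.48,0.2]]' --gripper '[1,1,1,1,1,1,1,1]'

```text
time: 2.9
ee_pos: [0.4871, 0.0428, 0.1868]
tcp_rot: [180.0, 0.0, 89.9]
wrist_force: [-0.9, -0.2, 0.5]
opening: 0.0857
```

```bash
python3 - <<'E'
from h import *
rel([(*H(-30),.066,90)])
c=bot.camera('side');im=c['image'][:,:,::-1];cv2.imwrite('pics/s1.png',cv2.resize(im[120:340,180:440],None,fx=2.5,fy=2.5))
E
```

```text
xyz [ 0.087 -0.005  3.02 ] dr [ 0.     0.    -0.002]
```

View pics/s1.png

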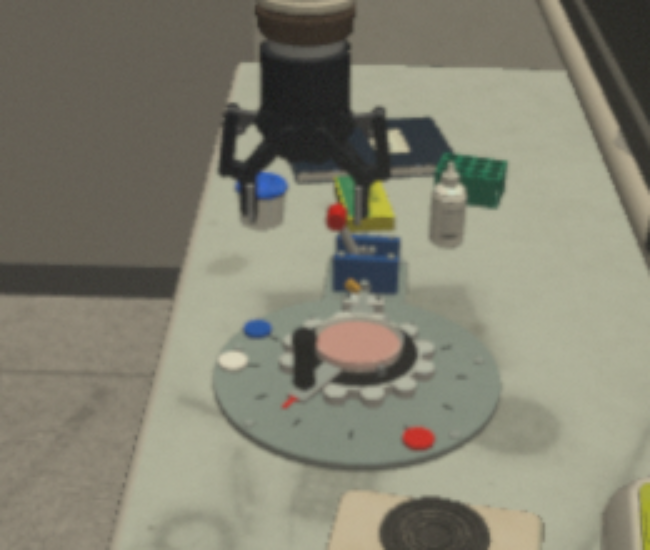

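The fingers (crop columns 248 and 362, midpoint 305) straddle the handle (column 303). The jaws are centred, so I'll descend and close.

>>> step_arm --dr '[[0,0,0],[0,0,0],[0,0,0],[0,0,0],[0,0,0],[0,0,0],[0,0,0],[0,0,0]]' --xyz '[[0,0,0.75],[0,0,1.5],[0,0,2.25],[0,0,3.0],[0,0,3.0],[0,0,3.0],[0,0,3.0],[0,0,3.0]]' --gripper '[1,1,1,1,1,0,0,0]' --squeeze 40

```text
time: 3.75
ee_pos: [0.4884, 0.0436, 0.0684]
tcp_rot: [179.8, -0.0, 89.9]
wrist_force: [0.4, 0.4, -0.3]
opening: 0.044
```

>>> step_arm --dr '[[0,0,0],[0,0,0],[0,0,0],[0,0,0],[0,0,0],[0,0,0],[0,0,0],[0,0,0]]' --xyz '[[0,0,0],[0,0,0],[0,0,0],[0,0,0],[0,0,0],[0,0,0],[0,0,0],[0,0,0]]' --gripper '[0,0,0,0,0,0,0,0]'

```text
time: 4.55
ee_pos: [0.4873, 0.0437, 0.0678]
tcp_rot: [180.0, -0.0, 90.0]
wrist_force: [-4.8, -0.7, 9.0]
opening: 0.0222
```

```bash
python3 - <<'E'
from h import *
c=bot.camera('side');im=c['image'][:,:,::-1];cv2.imwrite('pics/s2.png',cv2.resize(im[120:340,180:440],None,fx=2.5,fy=2.5))
o=bot.get_obs();p=o['ee_pos'];d=p[:2]-C;print(p,o['tcp_rot'],o['wrist_force'],o['opening'],'angle',np.degrees(np.arctan2(d@ex,-d@ey)),np.hypot(*d))
rel([(*H(a),.066,90) for a in (-24,-18,-12,-6,0,6,12,18,24,30)],base=(*H(-30),.066,90))
E
```

```text
[0.48735617 0.04372247 0.06784646] [ 1.79961145e+02 -4.16219301e-03  8.99548185e+01] [-4.88662804 -0.64222596  8.22515108] 0.02222280048920754 angle -28.975141637292495 0.09687767119206252
xyz [-0.124  0.216  0.   ] dr [0. 0. 0.]
xyz [-0.225  0.443  0.   ] dr [0. 0. 0.]
xyz [-0.301  0.679  0.   ] dr [0. 0. 0.]
xyz [-0.352  0.923  0.   ] dr [0. 0. 0.]
xyz [-0.378  1.17   0.   ] dr [0. 0. 0.]
xyz [-0.377  1.419  0.   ] dr [0. 0. 0.]
xyz [-0.351  1.666  0.   ] dr [0. 0. 0.]
xyz [-0.299  1.909  0.   ] dr [0. 0. 0.]
xyz [-0.221  2.145  0.   ] dr [0. 0. 0.]
xyz [-0.12   2.372  0.   ] dr [0. 0. 0.]
```

View pics/s2.png

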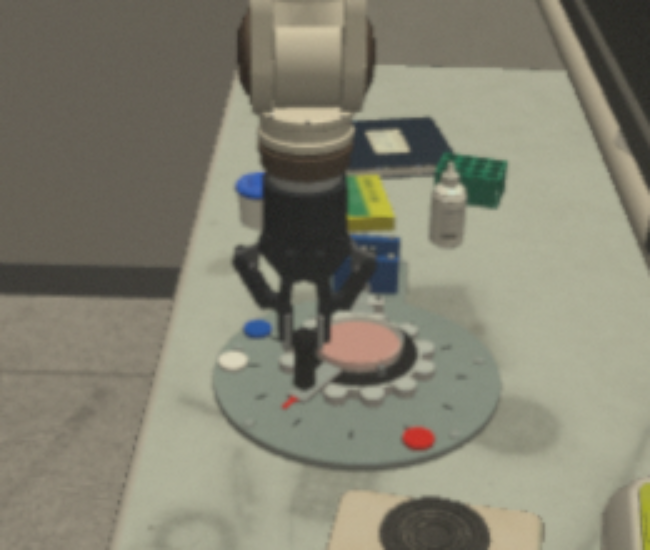

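Grasped: the opening is 22 mm and the pads are on the grip. Next is the first click.

>>> step_arm --dr '[[0,0,0],[0,0,0],[0,0,0],[0,0,0],[0,0,0],[0,0,0],[0,0,0],[0,0,0]]' --xyz '[[-0.08,0.14,0],[-0.155,0.28,0],[-0.22,0.43,0],[-0.275,0.59,0],[-0.32,0.76,0],[-0.355,0.93,0],[-0.37,1.08,0],[-0.378,1.17,0]]' --gripper '[0,0,0,0,0,0,0,0]'

```text
time: 5.4
ee_pos: [0.5348, 0.0286, 0.0678]
tcp_rot: [179.9, -0.0, 90.0]
wrist_force: [-10.5, 0.8, 11.5]
opening: 0.0226
```

```bash
python3 - <<'E'
from h import *
o=bot.get_obs();p=o['ee_pos'];d=p[:2]-C;print(p,o['tcp_rot'],o['wrist_force'],o['opening'],'angle',np.degrees(np.arctan2(d@ex,-d@ey)),np.hypot(*d))
rel([(*H(a),.066,90) for a in (6,12,18,24,30)],base=(*H(0),.066,90))
rel([(*H(a),.066,90) for a in (0,30,)])
E
```

```text
[0.53484479 0.02861391 0.06777267] [ 1.79931478e+02 -1.94845880e-02  8.99506695e+01] [-10.49997145   0.76237208  11.50351135] 0.022598384338902554 angle 0.740518408942849 0.09745466203491468
xyz [0.    0.249 0.   ] dr [0. 0. 0.]
xyz [0.027 0.496 0.   ] dr [0. 0. 0.]
xyz [0.079 0.739 0.   ] dr [0. 0. 0.]
xyz [0.156 0.975 0.   ] dr [0. 0. 0.]
xyz [0.258 1.202 0.   ] dr [0. 0. 0.]
xyz [ 0.063 -0.028  0.044] dr [ 0.001 -0.    -0.001]
xyz [0.322 1.173 0.046] dr [ 0.001 -0.    -0.001]
```

>>> step_arm --dr '[[0,0,0],[0,0,0],[0,0,0],[0,0,0],[0,0,0],[0,0,0],[0,0,0],[0,0,0]]' --xyz '[[0,0.16,0],[0.01,0.32,0],[0.025,0.48,0],[0.06,0.65,0],[0.1,0.82,0],[0.16,0.98,0],[0.22,1.12,0],[0.25,1.18,0]]' --gripper '[0,0,0,0,0,0,0,0]'

```text
time: 6.2
ee_pos: [0.5824, 0.0392, 0.0678]
tcp_rot: [179.9, -0.1, 90.0]
wrist_force: [-4.3, -0.2, 9.8]
opening: 0.0223
```

>>> step_arm --dr '[[0,0,0],[0,0,0],[0,0,0],[0,0,0],[0,0,0],[0,0,0],[0,0,0],[0,0,0]]' --xyz '[[0,0,0],[0,0,0],[0,0,0],[0,0,0],[0,0,0],[0,0,0],[0,0,0],[0,0,0]]' --gripper '[0,0.15,0.35,0.6,0.8,1,1,1]'

```text
time: 7.0
ee_pos: [0.5814, 0.0384, 0.0665]
tcp_rot: [-180.0, 0.0, 89.9]
wrist_force: [-0.7, -0.1, -0.2]
opening: 0.0852
```

```bash
python3 - <<'E'
from h import *
c=bot.camera('top');im=c['image'][:,:,::-1];cv2.imwrite('pics/t3.png',cv2.resize(im[140:310,210:420],None,fx=3.5,fy=3.5))
c=bot.camera('side');im=c['image'][:,:,::-1];cv2.imwrite('pics/s3.png',cv2.resize(im[120:340,180:440],None,fx=2.5,fy=2.5))
o=bot.get_obs();p=o['ee_pos'];d=p[:2]-C;print(p,o['tcp_rot'],o['wrist_force'],o['opening'],'angle',np.degrees(np.arctan2(d@ex,-d@ey)),np.hypot(*d))
E
```

```text
[0.58136972 0.03839064 0.06650419] [-1.79997244e+02  6.65428339e-04  8.99392038e+01] [ 1.12602806  0.4645499  -0.32876355] 0.08564533413082955 angle 28.963800788221338 0.09753569652782386
```

View pics/s3.png

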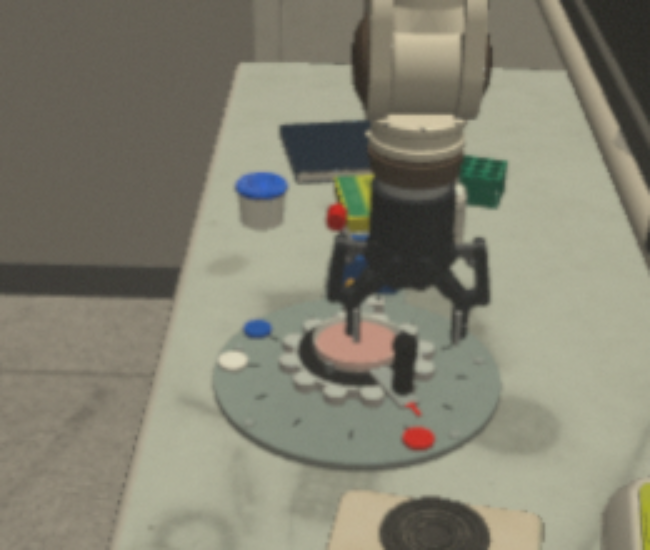

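View pics/t3.png

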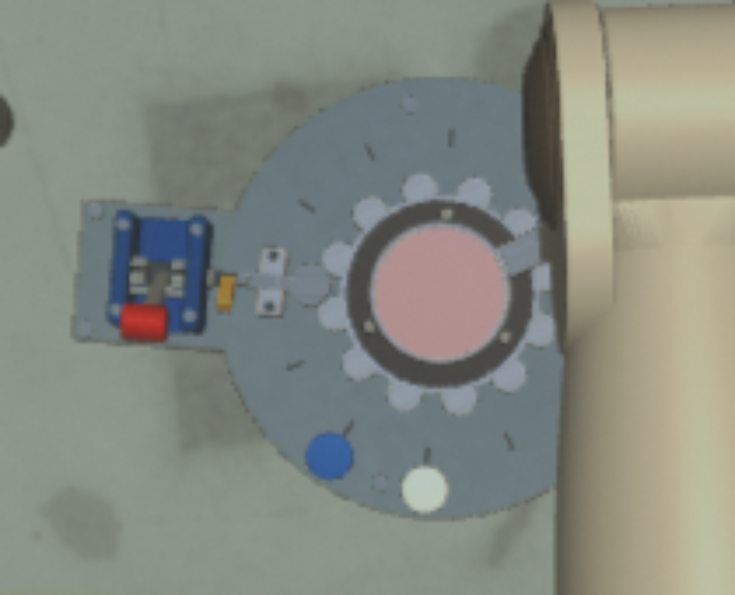

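Pointer (crop 413,408) stands over the red disc (418,438). I'll lift and go to the bat head, and check from the top camera on the way.

```bash
python3 - <<'E'
from h import *
b=W(-.085*np.sin(.42),.185);print(b)
rel([(*b,.18,YAW)])
E
```

```text
[0.51321189 0.3125122 ]
xyz [ 6.851 -1.711 -2.837] dr [-0.    0.    1.62]
```

>>> step_arm --dr '[[0,0,0],[0,0,0],[0,0,0],[0,0,1.62],[0,0,1.62],[0,0,1.62],[0,0,1.62],[0,0,1.62]]' --xyz '[[0,0,-0.9],[0,0,-1.9],[0,0,-2.8],[6.85,-1.71,-2.84],[6.85,-1.71,-2.84],[6.85,-1.71,-2.84],[6.85,-1.71,-2.84],[6.85,-1.71,-2.84]]' --gripper '[1,1,1,1,1,1,1,1]'

```text
time: 7.9
ee_pos: [0.5248, 0.2663, 0.1801]
tcp_rot: [180.0, -0.0, 49.5]
wrist_force: [0.6, 0.6, 0.1]
opening: 0.0855
```

```bash
python3 - <<'E'
from h import *
b=W(-.085*np.sin(.42),.185)
rel([(*b,.18,YAW)])
E
```

```text
xyz [ 0.692 -0.971  0.002] dr [ 0.    -0.     0.915]
```

>>> step_arm --dr '[[0,0,0.9],[0,0,0.9],[0,0,0.9],[0,0,0.9],[0,0,0.9],[0,0,0.9],[0,0,0.9],[0,0,0.9]]' --xyz '[[0.65,-0.9,0],[0.65,-0.9,0],[0.65,-0.9,0],[0.65,-0.9,0],[0.65,-0.9,0],[0.65,-0.9,0],[0.65,-0.9,0],[0.65,-0.9,0]]' --gripper '[1,1,1,1,1,1,1,1]'

```text
time: 8.7
ee_pos: [0.548, 0.1963, 0.1801]
tcp_rot: [-173.1, 1.0, 16.0]
wrist_force: [0.1, -0.6, 0.3]
opening: 0.0849
```

```bash
python3 - <<'E'
from h import *
b=W(-.085*np.sin(.42),.185)
rel([(*b,.077,YAW)])
s=bot.camera('side');im=s['image'][:,:,::-1];cv2.imwrite('pics/s4.png',cv2.resize(im[120:340,180:440],None,fx=2.5,fy=2.5))
c=bot.camera('top');im=c['image'][:,:,::-1];cv2.imwrite('pics/t4.png',cv2.resize(im[140:310,210:420],None,fx=3.5,fy=3.5))
m=masks(c['image']);px,k=cent(m['black'],(365,202,390,228));print('handle',px,k,atz(c,px,.11),H(30))
px,k=cent(masks(s['image'])['red'],(305,195,325,220));print('head side px',px,k,'pred',proj(s,[*b,.0956]))
o=bot.get_obs();p=o['ee_pos'];print(p,o['tcp_rot'])
E
```

```text
xyz [ 0.01  -2.699  2.924] dr [-0.117  0.037  0.329]
handle [373.82608696 206.17391304] 23 [0.57461712 0.04326634 0.11      ] [0.58179153 0.04143734]
head side px [314.57142857 204.11428571] 35 pred [315.04469022 206.6176641 ]
[0.54811304 0.19549572 0.18041171] [-173.13492274    0.94509568   15.95893093]
```

View pics/s4.png

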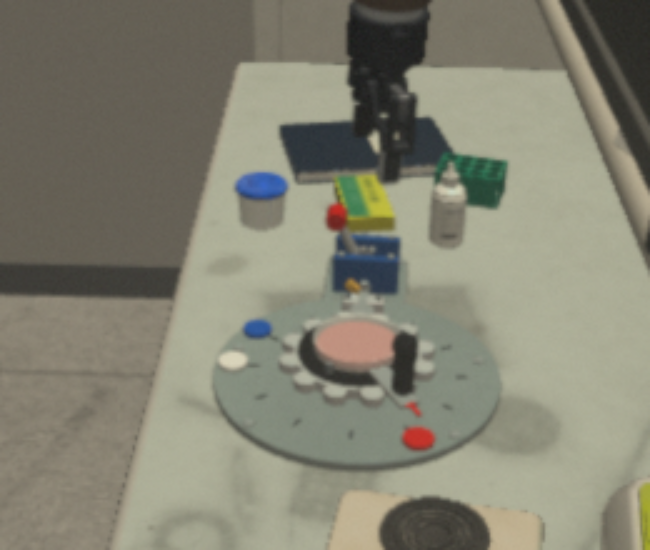

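View pics/t4.png

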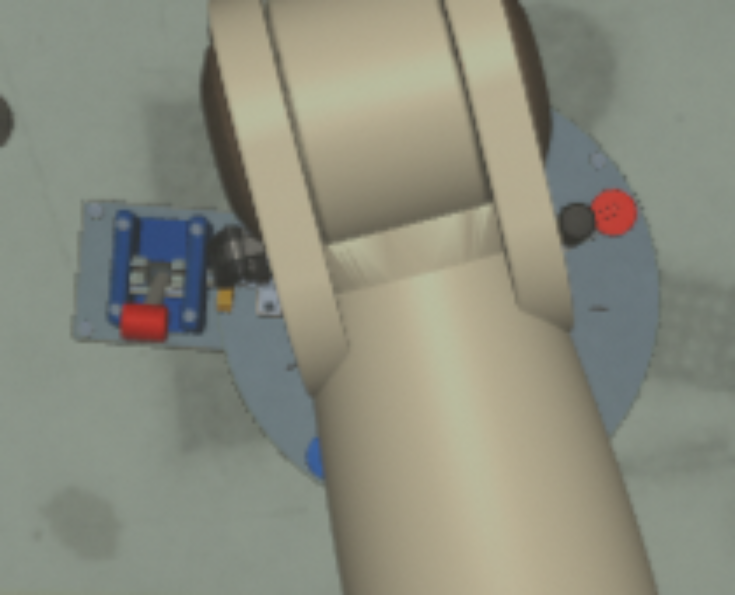

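```bash
python3 - <<'E'
from h import *
o=bot.get_obs();print(o['q'],o['qd'],o['ee_pos'],o['tcp_rot'],o['wrist_force'])
K={'R':None}
E
```

```text
[ 15.90169146   9.91911566  13.13631777  94.1691877    6.86412969
 179.94235515] [ 1.98777411  0.40805831  0.4289575  -0.27113419  0.46589921  0.04352037] [0.54811304 0.19549572 0.18041171] [-173.13492274    0.94509568   15.95893093] [1.13268185 0.42351391 0.85292154]
```

Joint 6 hit its range limit at 180°. I'll use the equivalent half-turned grasp (yaw 177°) and rotate the other way.

```bash
python3 - <<'E'
from h import *
o=bot.get_obs();p=o['ee_pos'];b=W(-.085*np.sin(.42),.185)
rel([(.535,.24,.18,85)])
E
```

```text
xyz [-0.009 -1.15   0.149] dr [-0.115 -0.058 -1.204]
```

>>> step_arm --dr '[[-0.11,-0.05,-1.2],[-0.11,-0.05,-1.2],[-0.11,-0.05,-1.2],[-0.11,-0.05,-1.2],[-0.11,-0.05,-1.2],[-0.11,-0.05,-1.2],[-0.11,-0.05,-1.2],[-0.11,-0.05,-1.2]]' --xyz '[[0,-0.2,0.0],[0,-0.4,0.0],[0,-0.6,0],[0,-0.8,0.1],[0,-1.0,0.1],[0,-1.15,0.1],[0,-1.15,0.1],[0,-1.15,0.1]]' --gripper '[1,1,1,1,1,1,1,1]'

```text
time: 9.6
ee_pos: [0.5347, 0.2425, 0.1818]
tcp_rot: [-180.0, -0.5, 85.0]
wrist_force: [1.2, 0.7, -0.2]
opening: 0.0855
```

```bash
python3 - <<'E'
from h import *
b=W(-.085*np.sin(.42),.185);o=bot.get_obs();print(o['q'])
rel([(*b,.16,YAW+180)])
E
```

```text
[ 24.15890109   9.54743746  13.12672211  93.3407789    0.4362787
 119.18210279]
xyz [ 1.692 -0.689  0.56 ] dr [ 0.007 -0.007 -1.608]
```

>>> step_arm --dr '[[0,0,-1.6],[0,0,-1.6],[0,0,-1.6],[0,0,-1.6],[0,0,-1.6],[0,0,-1.6],[0,0,-1.6],[0,0,-1.6]]' --xyz '[[0.5,-0.2,0],[1.0,-0.4,0],[1.5,-0.6,0],[1.69,-0.69,0.2],[1.69,-0.69,0.2],[1.69,-0.69,0.2],[1.69,-0.69,0.2],[1.69,-0.69,0.2]]' --gripper '[1,1,1,1,1,1,1,1]'

```text
time: 10.4
ee_pos: [0.5136, 0.3123, 0.1745]
tcp_rot: [179.5, -0.2, 153.7]
wrist_force: [0.0, 0.3, 0.9]
opening: 0.0856
```

```bash
python3 - <<'E'
from h import *
b=W(-.085*np.sin(.42),.185)
rel([(*b,.16,YAW+180)])
E
```

```text
xyz [ 0.01  -0.002  0.362] dr [ 0.009 -0.002 -0.408]
```

>>> step_arm --dr '[[0.005,0,-0.385],[0.005,0,-0.385],[0.005,0,-0.385],[0.005,0,-0.385],[0.005,0,-0.385],[0.005,0,-0.385],[0.005,0,-0.385],[0.005,0,-0.385]]' --xyz '[[0,0,0.2],[0,0,0.3],[0,0,0.36],[0,0,0.36],[0,0,0.36],[0,0,0.36],[0,0,0.36],[0,0,0.36]]' --gripper '[1,1,1,1,1,1,1,1]'

```text
time: 11.2
ee_pos: [0.514, 0.3118, 0.1602]
tcp_rot: [179.8, -0.1, 175.3]
wrist_force: [0.4, 1.0, 0.4]
opening: 0.0855
```

```bash
python3 - <<'E'
from h import *
b=W(-.085*np.sin(.42),.185)
rel([(*b,.077,YAW+180)])
s=bot.camera('side');im=s['image'][:,:,::-1];cv2.imwrite('pics/s5.png',cv2.resize(im[100:250,220:420],None,fx=3.5,fy=3.5))
c=bot.camera('top');im=c['image'][:,:,::-1];cv2.imwrite('pics/t5.png',cv2.resize(im[140:310,210:420],None,fx=3.5,fy=3.5))
hm=c['image'].astype(int).max(2)<75
px,k=cent(hm,(365,194,382,212));print('handle',px,k,atz(c,px,.11),H(30),proj(c,[*H(30),.11]))
E
```

```text
xyz [0.018 0.007 2.081] dr [ 0.004 -0.001 -0.031]
handle [373.92307692 203.61538462] 104 [0.5802624  0.04317798 0.11      ] [0.58179153 0.04143734] [374.72967261 202.94320413]
```

View pics/s5.png

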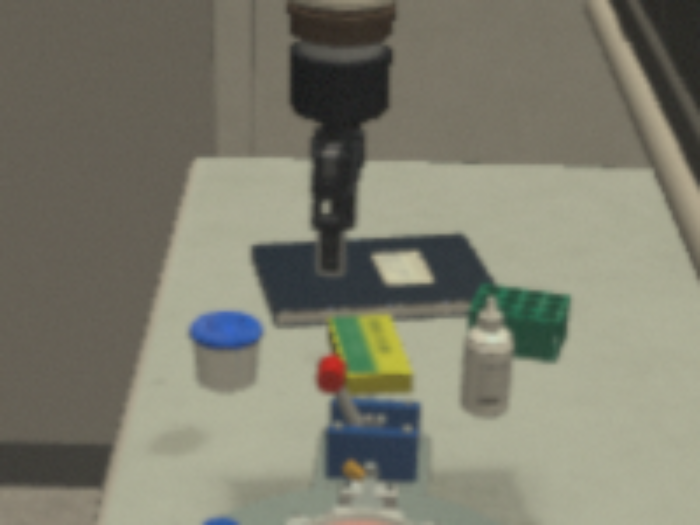

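View pics/t5.png

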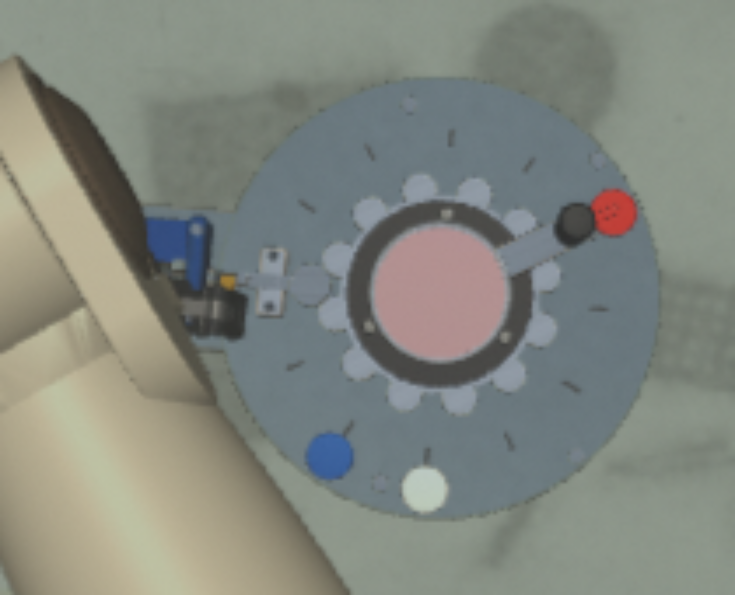

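The top view shows the pointer at the middle of the red disc (crop 613,212), and the fingers (column 331) are lined up with the head (column 331). Descending.

>>> step_arm --dr '[[0,0,-0.03],[0,0,-0.03],[0,0,-0.03],[0,0,-0.03],[0,0,-0.03],[0,0,-0.03],[0,0,-0.03],[0,0,-0.03]]' --xyz '[[0.02,0,0.5],[0.02,0,1.0],[0.02,0,1.5],[0.02,0,1.9],[0.02,0,2.08],[0.02,0,2.08],[0.02,0,2.08],[0.02,0,2.08]]' --gripper '[1,1,1,1,1,1,1,1]'

```text
time: 12.1
ee_pos: [0.5136, 0.3125, 0.078]
tcp_rot: [179.7, -0.0, 177.1]
wrist_force: [-0.0, -0.5, -0.7]
opening: 0.0855
```

>>> step_arm --dr '[[0,0,0],[0,0,0],[0,0,0],[0,0,0],[0,0,0],[0,0,0],[0,0,0],[0,0,0]]' --xyz '[[0,0,0],[0,0,0],[0,0,0],[0,0,0],[0,0,0],[0,0,0],[0,0,0],[0,0,0]]' --gripper '[0.6,0.4,0.2,0,0,0,0,0]' --squeeze 60

```text
time: 12.9
ee_pos: [0.513, 0.3122, 0.0768]
tcp_rot: [179.8, -0.1, 177.1]
wrist_force: [0.3, 0.3, 0.4]
opening: -0.0002
```

```bash
python3 - <<'E'
from h import *
b=W(-.085*np.sin(.42),.185);o=bot.get_obs();print(o['ee_pos'],o['tcp_rot'],o['wrist_force'],o['opening'],b)
s=bot.camera('side');im=s['image'][:,:,::-1];cv2.imwrite('pics/s6.png',cv2.resize(im[100:250,220:420],None,fx=3.5,fy=3.5))
z0=.018-.019
base=None
def B(a,r): return (*W(r*np.sin(a),.185),.018+r*np.cos(a)-.019,YAW+180)
print('draw from nominal');rel([B(-.42,.085+x) for x in (.004,.008,.0105)],base=B(-.42,.085))
print('swing');rel([B(a,.0955) for a in np.linspace(-.42,.42,9)[1:]],base=B(-.42,.0955))
E
```

```text
[0.5130341  0.31215751 0.07682111] [ 1.79759016e+02 -8.37254209e-02  1.77073318e+02] [0.3407412  0.25405062 0.44777773] -0.00015954001684741832 [0.51321189 0.3125122 ]
draw from nominal
xyz [ 0.041 -0.    -0.091] dr [0. 0. 0.]
xyz [ 0.082  0.    -0.183] dr [0. 0. 0.]
xyz [ 0.107 -0.    -0.24 ] dr [0. 0. 0.]
swing
xyz [-0.234  0.    -0.09 ] dr [0. 0. 0.]
xyz [-0.476  0.    -0.155] dr [0. 0. 0.]
xyz [-0.723  0.    -0.194] dr [0. 0. 0.]
xyz [-0.974 -0.    -0.208] dr [0. 0. 0.]
xyz [-1.224  0.    -0.194] dr [0. 0. 0.]
xyz [-1.471  0.    -0.155] dr [0. 0. 0.]
xyz [-1.713  0.    -0.09 ] dr [0. 0. 0.]
xyz [-1.947 -0.    -0.   ] dr [0. 0. 0.]
```

View pics/s6.png

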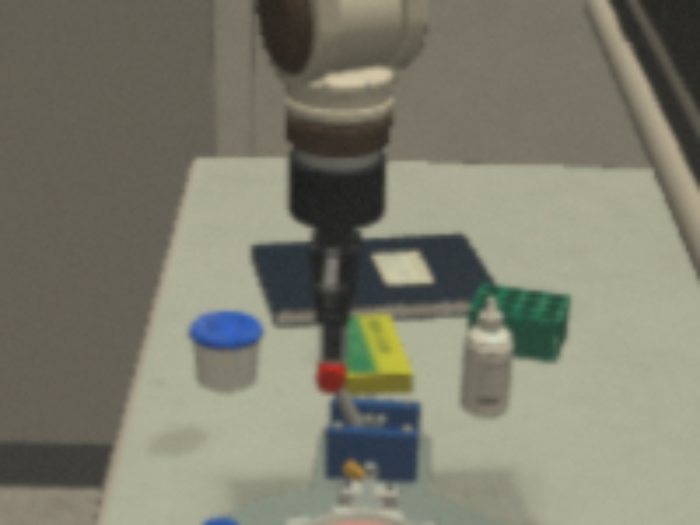

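The fingers shut fully (opening 0), so the grasp missed. I'll find out why before going on.

```bash
python3 - <<'E'
from h import *
o=bot.get_obs();p=o['ee_pos']
s=bot.camera('side');im=s['image'][:,:,::-1].copy()
b=W(-.085*np.sin(.42),.185)
print('tcp side',proj(s,p),'head pred',proj(s,[*b,.0956]))
px,k=cent(masks(s['image'])['red'],(305,190,325,220));print('head side now',px,k)
c=bot.camera('top');print('tcp top',proj(c,p),'head pred',proj(c,[*b,.0956]))
px2,k=cent(masks(c['image'])['red'],(235,215,270,245));print('head top now',px2,k)
cv2.imwrite('pics/s7.png',cv2.resize(im[170:240,280:360],None,fx=8,fy=8,interpolation=cv2.INTER_CUBIC))
cv2.imwrite('pics/t7.png',cv2.resize(c['image'][190:270,220:300,::-1],None,fx=7,fy=7,interpolation=cv2.INTER_CUBIC))
E
```

```text
tcp side [314.86258089 212.49937339] head pred [315.04469022 206.6176641 ]
head side now [314.54545455 205.04545455] 22
tcp top [252.38280036 231.77934571] head pred [251.14480663 231.25448484]
head top now [nan nan] 0h.py:15: RuntimeWarning: Mean of empty slice.
  ys,xs=np.nonzero(mm);return np.array([xs.mean(),ys.mean()]),len(xs)
  ret = ret.dtype.type(ret / rcount)
```

View pics/s7.png

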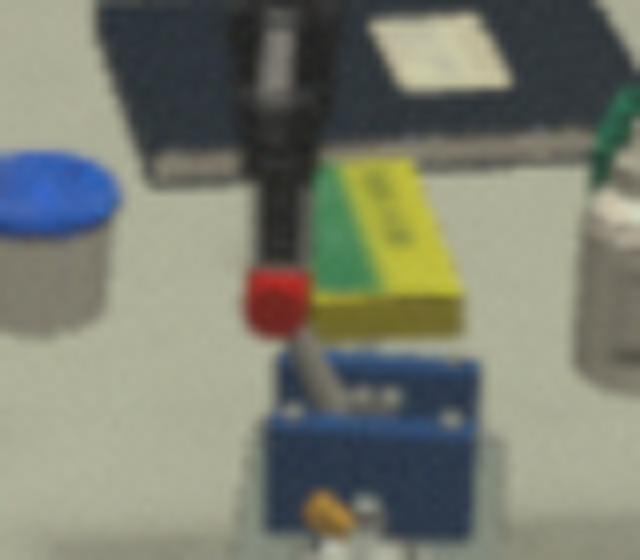

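View pics/t7.png

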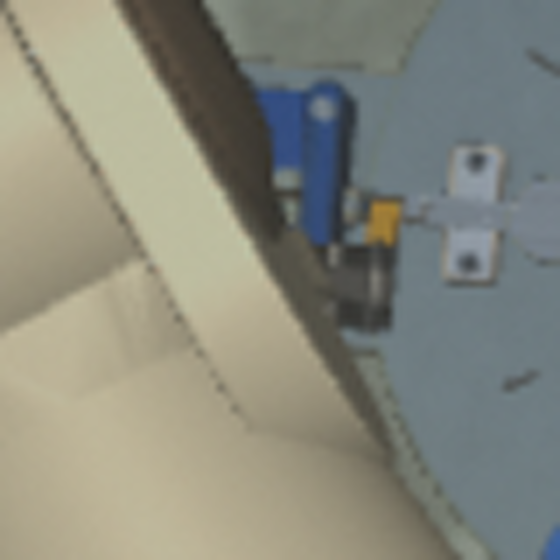

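```bash
python3 - <<'E'
from h import *
a=[bot.camera('side') for _ in range(4)]
im=np.mean([x['image'].astype(float) for x in a],0)
im=np.clip(im*1.8+15,0,255).astype(np.uint8)[:,:,::-1]
cv2.imwrite('pics/s8.png',cv2.resize(im[155:225,285:345],None,fx=8.5,fy=8.5,interpolation=cv2.INTER_CUBIC))
for n in ['bat_head','indexer']:
  r=bot.regions_of(a[-1],n);print([(x['p'],x['box']) for x in r[:2]])
o=bot.get_obs();print(o['q'],o['opening'],o['joint_efforts'],o['torque'])
E
```

```text
[]
[(0.86, [323.9, 256.6, 118.2, 105.7]), (0.36, [285.8, 198.3, 20.3, 20.8])]
[31.1883907  11.12797316  3.34998274 82.15408298  0.24584175 34.11661599] -0.00012951440030835914 [ 1.66328609e-03 -5.92577219e+01  4.69831538e+01 -1.16387641e-02
  1.37527238e-02  1.77696774e-05] [ 0.06580877  0.0076985  -0.04234285]
```

View pics/s8.png

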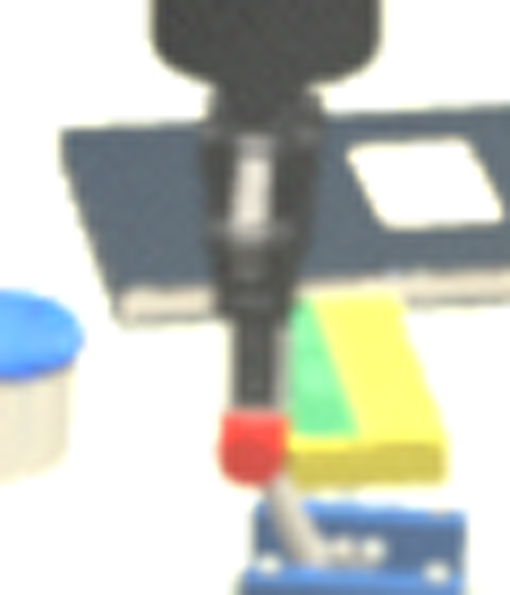

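```bash
python3 - <<'E'
from h import *
s=bot.camera('side')
for p in [(.4873,.0437,.0678),(.5814,.0384,.0665),(.514,.3118,.1602),(.513,.2700,.1732),(.513,.312,.0768),(.513,.2700,.09)]:
    print(p,proj(s,p),proj(s,(p[0],p[1],p[2]+.013)))
E
```

```text
(0.4873, 0.0437, 0.0678) [301.77534446 268.42372156] [301.79389436 263.92717996]
(0.5814, 0.0384, 0.0665) [341.16085442 271.16301691] [341.42172153 266.66866282]
(0.514, 0.3118, 0.1602) [315.75247876 186.05415262] [315.84288351 181.77111848]
(0.513, 0.27, 0.1732) [315.18494277 188.20068532] [315.27548655 183.7835574 ]
(0.513, 0.312, 0.0768) [314.84645309 212.53501926] [314.92937782 208.50778852]
(0.513, 0.27, 0.09) [314.62803353 215.45496852] [314.71253594 211.31004562]
```

The visible fingertips sit about 28 mm higher than the reported TCP z. That holds in several images: the handle grasp, the hover and here. The closed tips ended just above the drum. I'll back off, open, and measure the offset.

>>> step_arm --dr '[[0,0,0],[0,0,0],[0,0,0],[0,0,0],[0,0,0],[0,0,0],[0,0,0],[0,0,0]]' --xyz '[[0,0,-0.4],[0,0,-0.8],[0,0,-0.8],[0,0,-0.8],[0,0,-0.8],[0,0,-0.8],[0,0,-0.8],[0,0,-0.8]]' --gripper '[0,0,0,0,0,0,0,0]'

```text
time: 14.2
ee_pos: [0.513, 0.312, 0.1085]
tcp_rot: [179.8, -0.1, 177.1]
wrist_force: [0.3, 0.3, 0.4]
opening: 0.0001
```

```bash
python3 - <<'E'
from h import *
a=bot.camera('side');im=a['image'].astype(float)
o=bot.get_obs();p=o['ee_pos'];print(p)
for dz in (0,.01,.02,.028,.035): print(dz,proj(a,p+[0,0,dz]))
im=np.clip(im*1.8+15,0,255).astype(np.uint8)[:,:,::-1]
cv2.imwrite('pics/s9.png',cv2.resize(im[155:225,285:345],None,fx=8.5,fy=8.5,interpolation=cv2.INTER_NEAREST))
E
```

```text
[0.5129843  0.31196589 0.10860256]
0 [315.04506484 202.61943605]
0.01 [315.11039359 199.45139417]
0.02 [315.1762458  196.25989083]
0.028 [315.22930727 193.68969071]
0.035 [315.27601475 191.42830353]
```

View pics/s9.png

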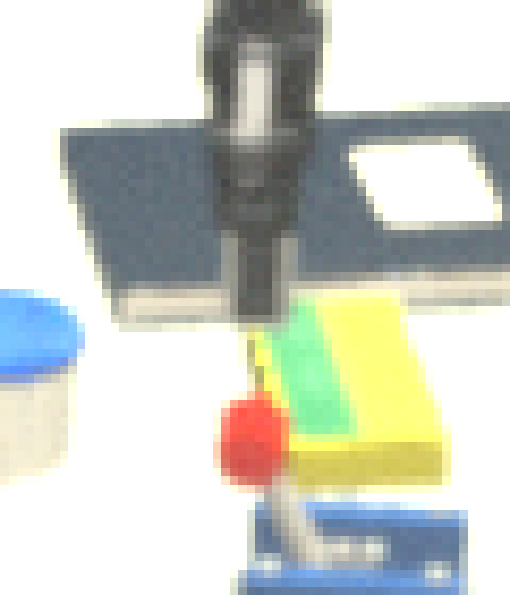

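True tip offset is about 31–35 mm: tip row 193 against a predicted 202.6, and the jaws shut freely above the drum. I'll open first, then descend to a reported z of about 0.046.

>>> step_arm --dr '[[0,0,0],[0,0,0],[0,0,0],[0,0,0],[0,0,0],[0,0,0],[0,0,0],[0,0,0]]' --xyz '[[0,0,0],[0,0,0],[0,0,0],[0,0,0],[0,0,0],[0,0,0],[0,0,0.4],[0,0,0.8]]' --gripper '[1,1,1,1,1,1,1,1]'

```text
time: 15.05
ee_pos: [0.5134, 0.3124, 0.077]
tcp_rot: [179.7, -0.0, 177.1]
wrist_force: [0.2, 0.3, -0.3]
opening: 0.0854
```

>>> step_arm --dr '[[0,0,0],[0,0,0],[0,0,0],[0,0,0],[0,0,0],[0,0,0],[0,0,0],[0,0,0]]' --xyz '[[0,0,0.2],[0,0,0.4],[0,0,0.6],[0,0,0.75],[0,0,0.75],[0,0,0.75],[0,0,0.75],[0,0,0.75]]' --gripper '[1,1,1,1,1,1,1,1]'

```text
time: 15.85
ee_pos: [0.5132, 0.3124, 0.0473]
tcp_rot: [179.7, -0.0, 177.1]
wrist_force: [-0.3, -0.1, 0.9]
opening: 0.0853
```

```bash
python3 - <<'E'
from h import *
a=bot.camera('side');im=a['image'].astype(float)
im=np.clip(im*1.8+15,0,255).astype(np.uint8)[:,:,::-1]
cv2.imwrite('pics/s10.png',cv2.resize(im[155:225,285:345],None,fx=8.5,fy=8.5,interpolation=cv2.INTER_CUBIC))
E
```

```text
(no output)
```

View pics/s10.png

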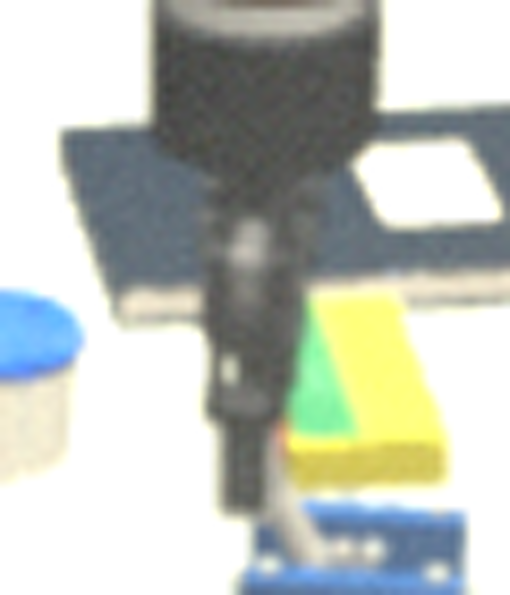

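The near finger now covers the head, and its tip row of 215 implies a true open-tip z of about 0.09. Closing.

>>> step_arm --dr '[[0,0,0],[0,0,0],[0,0,0],[0,0,0],[0,0,0],[0,0,0],[0,0,0],[0,0,0]]' --xyz '[[0,0,0],[0,0,0],[0,0,0],[0,0,0],[0,0,0],[0,0,0],[0,0,0],[0,0,0]]' --gripper '[0.6,0.4,0.2,0,0,0,0,0]' --squeeze 60

```text
time: 16.7
ee_pos: [0.5131, 0.3129, 0.0472]
tcp_rot: [179.7, -0.1, 177.1]
wrist_force: [0.1, 5.2, 2.7]
opening: 0.0267
```

```bash
python3 - <<'E'
from h import *
o=bot.get_obs();print(o['ee_pos'],o['tcp_rot'],o['wrist_force'],o['torque'],o['opening'])
a=bot.camera('side');im=a['image'].astype(float)
im=np.clip(im*1.8+15,0,255).astype(np.uint8)[:,:,::-1]
cv2.imwrite('pics/s11.png',cv2.resize(im[155:225,285:345],None,fx=8.5,fy=8.5,interpolation=cv2.INTER_CUBIC))
E
```

```text
[0.51310509 0.31290436 0.04722229] [ 1.79688890e+02 -5.86838312e-02  1.77094978e+02] [0.09211129 5.23262705 2.69767874] [1.06326101 0.22530104 0.02456533] 0.02667772883726036
```

View pics/s11.png

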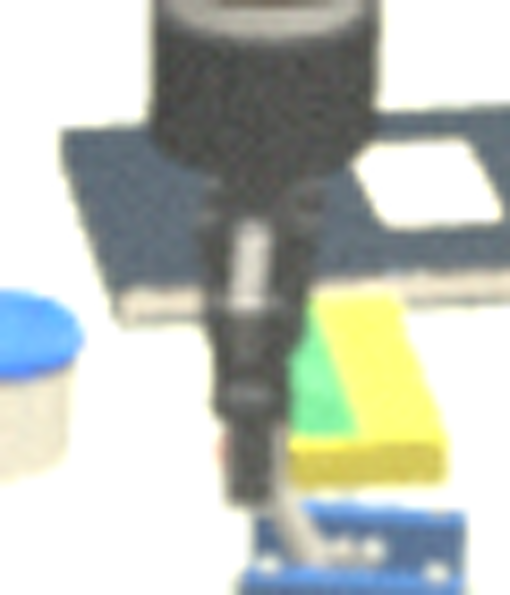

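Gripped: opening 26.7 mm. Now I draw it out along its length.

>>> step_arm --dr '[[0,0,0],[0,0,0],[0,0,0],[0,0,0],[0,0,0],[0,0,0],[0,0,0],[0,0,0]]' --xyz '[[0.025,0,-0.06],[0.05,0,-0.12],[0.08,0,-0.18],[0.107,0,-0.24],[0.107,0,-0.24],[0.107,0,-0.24],[0.107,0,-0.24],[0.107,0,-0.24]]' --gripper '[0,0,0,0,0,0,0,0]'

```text
time: 17.55
ee_pos: [0.5091, 0.3129, 0.0554]
tcp_rot: [179.7, -0.1, 177.1]
wrist_force: [4.3, 7.0, -7.3]
opening: 0.027
```

```bash
python3 - <<'E'
from h import *
o=bot.get_obs();print(o['ee_pos'],o['tcp_rot'],o['wrist_force'],o['torque'],o['opening'])
a=bot.camera('side');im=a['image'].astype(float)
im=np.clip(im*1.8+15,0,255).astype(np.uint8)[:,:,::-1]
cv2.imwrite('pics/s12.png',cv2.resize(im[155:225,285:345],None,fx=8.5,fy=8.5,interpolation=cv2.INTER_CUBIC))
E
```

```text
[0.50912952 0.31290928 0.05540269] [ 1.79732398e+02 -7.56161000e-02  1.77085495e+02] [ 4.3411598   6.97868882 -7.26312584] [ 1.45646486 -0.94670304  0.10210121] 0.026992683940154402
```

View pics/s12.png

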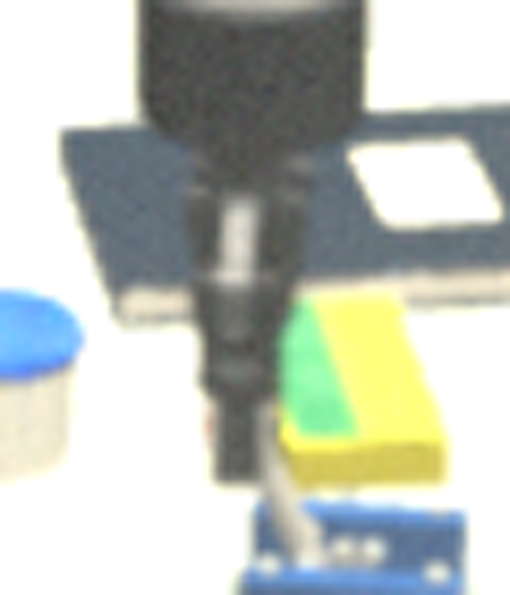

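Drawn about 9 mm with 8.4 N along the bat, which agrees with the spring. Now I swing it in two halves, with 1 mm extra draw.

>>> step_arm --dr '[[0,0,0],[0,0,0],[0,0,0],[0,0,0],[0,0,0],[0,0,0],[0,0,0],[0,0,0]]' --xyz '[[-0.11,0,-0.06],[-0.23,0,-0.11],[-0.35,0,-0.15],[-0.475,0,-0.185],[-0.6,0,-0.21],[-0.725,0,-0.225],[-0.85,0,-0.235],[-0.975,0,-0.235]]' --gripper '[0,0,0,0,0,0,0,0]'

```text
time: 18.4
ee_pos: [0.5457, 0.311, 0.0635]
tcp_rot: [179.8, -0.4, 177.1]
wrist_force: [-6.3, 7.4, -8.2]
opening: 0.0271
```

```bash
python3 - <<'E'
from h import *
o=bot.get_obs();print(o['ee_pos'],o['wrist_force'],o['torque'],o['opening'])
a=bot.camera('side');im=a['image'].astype(float)
im=np.clip(im*1.8+15,0,255).astype(np.uint8)[:,:,::-1]
cv2.imwrite('pics/s13.png',cv2.resize(im[155:225,285:345],None,fx=8.5,fy=8.5,interpolation=cv2.INTER_CUBIC))
print(W(0,.185))
E
```

```text
[0.54572134 0.31099871 0.06350898] [-6.30907433  7.37810642 -8.19062358] [ 1.89665585  1.64415537 -0.01720483] 0.02710161005114578
[0.54782745 0.31076471]
```

View pics/s13.png

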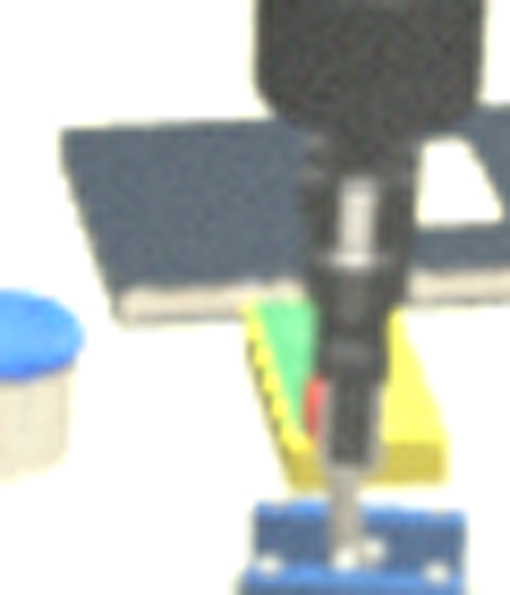

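There is 6 N of lateral resistance at the ridge, so I'll draw a further 2 mm and continue over.

>>> step_arm --dr '[[0,0,0],[0,0,0],[0,0,0],[0,0,0],[0,0,0],[0,0,0],[0,0,0],[0,0,0]]' --xyz '[[0,0,-0.03],[0,0,-0.05],[-0.05,0,-0.05],[-0.15,0,-0.045],[-0.25,0,-0.035],[-0.35,0,-0.02],[-0.45,0,0],[-0.5,0,0.005]]' --gripper '[0,0,0,0,0,0,0,0]'

```text
time: 19.25
ee_pos: [0.5655, 0.31, 0.0631]
tcp_rot: [179.8, -0.4, 177.1]
wrist_force: [-6.5, 8.0, -6.9]
opening: 0.0267
```

```bash
python3 - <<'E'
from h import *
o=bot.get_obs();print(o['ee_pos'],o['wrist_force'],o['torque'],o['opening'])
a=bot.camera('side');im=a['image'].astype(float)
im=np.clip(im*1.8+15,0,255).astype(np.uint8)[:,:,::-1]
cv2.imwrite('pics/s14.png',cv2.resize(im[155:225,285:345],None,fx=8.5,fy=8.5,interpolation=cv2.INTER_CUBIC))
E
```

```text
[0.56545777 0.30997409 0.06309116] [-6.4531123   7.96564761 -6.90340205] [ 1.79194917  1.83664755 -0.0101739 ] 0.026729591250319127
```

View pics/s14.png

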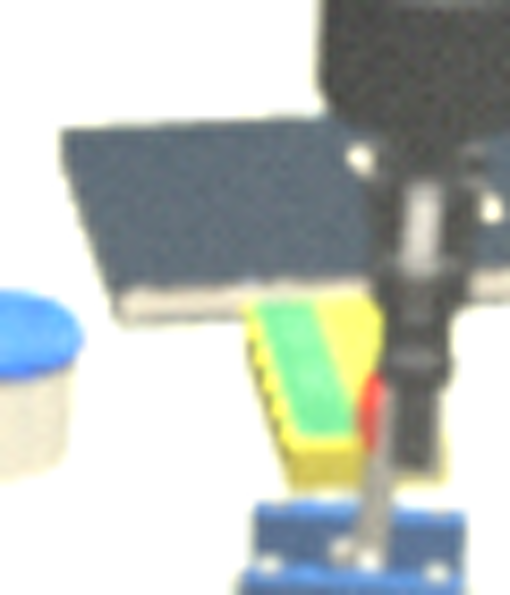

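The bat is past upright now (head about 9 mm to +x), but the drum has slid about 8 mm in the pads. I'll tighten the grip to 115 N and carry on.

>>> step_arm --dr '[[0,0,0],[0,0,0],[0,0,0],[0,0,0],[0,0,0],[0,0,0],[0,0,0],[0,0,0]]' --xyz '[[0,0,0],[0,0,0],[-0.07,0,0.01],[-0.14,0,0.02],[-0.21,0,0.035],[-0.28,0,0.05],[-0.35,0,0.07],[-0.42,0,0.09]]' --gripper '[0,0,0,0,0,0,0,0]' --squeeze 115

```text
time: 20.1
ee_pos: [0.5812, 0.3091, 0.0595]
tcp_rot: [179.8, -0.5, 177.2]
wrist_force: [-11.6, 7.0, -4.1]
opening: 0.0254
```

```bash
python3 - <<'E'
from h import *
o=bot.get_obs();print(o['ee_pos'],o['wrist_force'],o['torque'],o['opening'])
a=bot.camera('side');im=a['image'].astype(float)
im=np.clip(im*1.8+15,0,255).astype(np.uint8)[:,:,::-1]
cv2.imwrite('pics/s15.png',cv2.resize(im[155:225,285:345],None,fx=8.5,fy=8.5,interpolation=cv2.INTER_CUBIC))
E
```

```text
[0.58120814 0.30907251 0.05947053] [-11.63478444   6.96680548  -4.14905942] [1.5948167  3.26622517 0.1411744 ] 0.025409586380123843
```

View pics/s15.png

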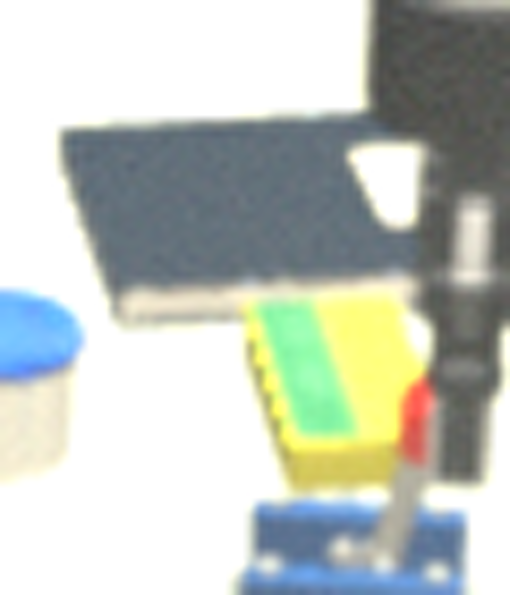

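>>> step_arm --dr '[[0,0,0],[0,0,0],[0,0,0],[0,0,0],[0,0,0],[0,0,0],[0,0,0],[0,0,0]]' --xyz '[[-0.06,0,0.03],[-0.12,0,0.06],[-0.18,0,0.09],[-0.24,0,0.12],[-0.3,0,0.15],[-0.33,0,0.18],[-0.33,0,0.18],[-0.33,0,0.18]]' --gripper '[0,0,0,0,0,0,0,0]'

```text
time: 20.95
ee_pos: [0.5945, 0.3087, 0.0526]
tcp_rot: [179.8, -0.5, 177.1]
wrist_force: [-8.9, 8.5, -4.9]
opening: 0.0251
```

```bash
python3 - <<'E'
from h import *
o=bot.get_obs();print(o['ee_pos'],o['wrist_force'],o['torque'],o['opening'])
a=bot.camera('side');im=a['image'].astype(float)
im=np.clip(im*1.8+15,0,255).astype(np.uint8)[:,:,::-1]
cv2.imwrite('pics/s16.png',cv2.resize(im[155:225,285:345],None,fx=8.5,fy=8.5,interpolation=cv2.INTER_CUBIC))
E
```

```text
[0.59454212 0.30869098 0.0525826 ] [-8.90602612  8.5190014  -4.86712233] [ 1.74985272  2.45643474 -0.42268951] 0.025053133314471232
```

View pics/s16.png

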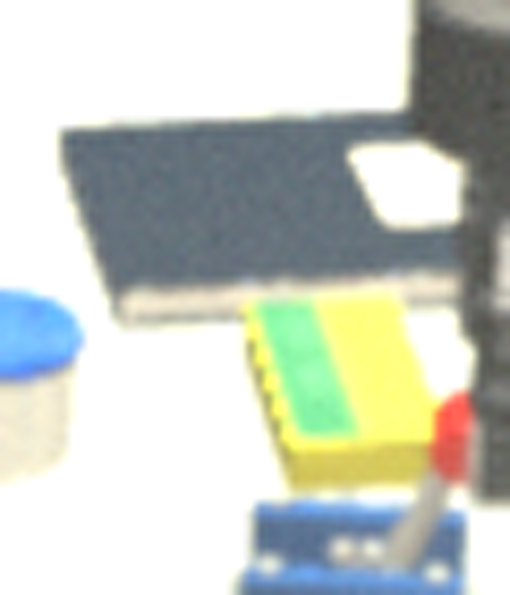

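The head is at about 0.39 rad, near the locked stop. I'll release, lift and inspect.

>>> step_arm --dr '[[0,0,0],[0,0,0],[0,0,0],[0,0,0],[0,0,0],[0,0,0],[0,0,0],[0,0,0]]' --xyz '[[-0.03,0,0.02],[-0.05,0,0.03],[-0.05,0,0.03],[-0.05,0,0.03],[-0.05,0,0.03],[-0.05,0,0.03],[-0.05,0,0.03],[-0.05,0,0.03]]' --gripper '[0,0,0.2,0.4,0.7,1,1,1]'

```text
time: 21.8
ee_pos: [0.5998, 0.3076, 0.0537]
tcp_rot: [179.8, -0.1, 177.1]
wrist_force: [-0.6, -0.3, 0.2]
opening: 0.0852
```

>>> step_arm --dr '[[0,0,0],[0,0,0],[0,0,0],[0,0,0],[0,0,0],[0,0,0],[0,0,0],[0,0,0]]' --xyz '[[0,0,-0.5],[0,0,-1.2],[0,0,-2.2],[0,0,-3.2],[0,0,-3.5],[0.6,-0.5,-3.5],[1.2,-0.5,-3.5],[1.2,-0.5,-3.5]]' --gripper '[1,1,1,1,1,1,1,1]'

```text
time: 22.6
ee_pos: [0.5492, 0.2895, 0.1947]
tcp_rot: [179.7, -0.0, 177.1]
wrist_force: [-0.1, 0.5, 0.1]
opening: 0.0854
```

```bash
python3 - <<'E'
from h import *
o=bot.get_obs();print(o['ee_pos'],o['wrist_force'],o['q'])
a=bot.camera('side');im=a['image'].astype(float)
px,k=cent(masks(a['image'])['red'],(325,190,350,222));print('head',px,k)
for d in (.36,.38,.40,.42): print(d,proj(a,[*W(.085*np.sin(d),.171),.018+.085*np.cos(d)]))
im=np.clip(im*1.8+15,0,255).astype(np.uint8)[:,:,::-1]
cv2.imwrite('pics/s17.png',cv2.resize(im[155:225,285:355],None,fx=8.5,fy=8.5,interpolation=cv2.INTER_CUBIC))
c=bot.camera('top');cv2.imwrite('pics/t17.png',cv2.resize(c['image'][140:310,210:420,::-1],None,fx=3.5,fy=3.5))
E
```

```text
[0.54923181 0.28950789 0.19472964] [-0.08195476  0.54569077  0.07739241] [27.66298343 14.86259805 20.80097492 95.83601431  0.25761758 30.57147442]
head [339.93939394 205.63636364] 33
0.36 [337.62301471 209.40963897]
0.38 [338.17675903 209.63143192]
0.4 [338.72531368 209.8628696 ]
0.42 [339.26844175 210.10384472]
```

View pics/s17.png

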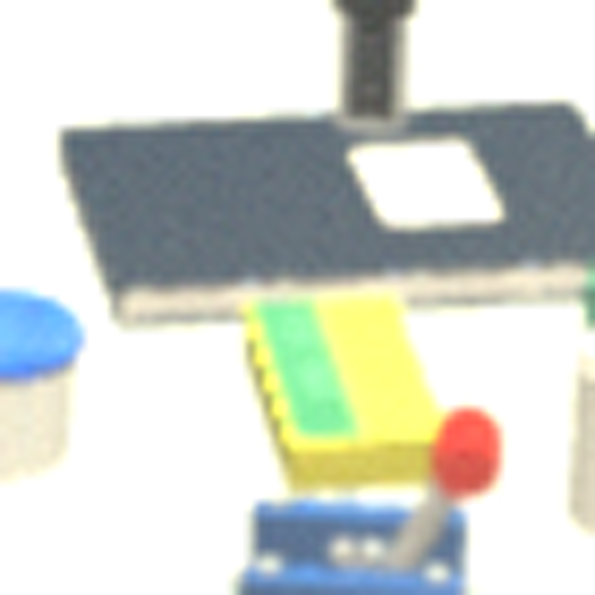

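View pics/t17.png

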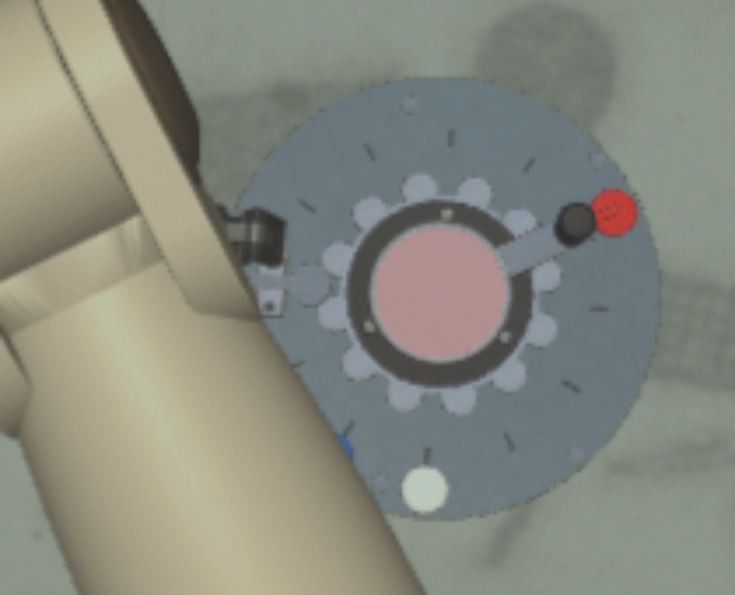

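The head stands at column 340, the +0.42 side. I'll clear the arm for an unobstructed top view.

>>> step_arm --dr '[[0,0,0],[0,0,0],[0,0,0],[0,0,0],[0,0,0],[0,0,0],[0,0,0],[0,0,0]]' --xyz '[[4.3,-13.7,0],[4.3,-13.7,0],[4.3,-13.7,0],[4.3,-13.7,0],[4.3,-13.7,0],[4.3,-13.7,0],[4.3,-13.7,0],[4.3,-13.7,0]]' --gripper '[1,1,1,1,1,1,1,1]'

```text
time: 23.5
ee_pos: [0.4115, -0.0873, 0.1923]
tcp_rot: [179.8, -0.0, 177.1]
wrist_force: [0.2, -0.8, 0.2]
opening: 0.0852
```

>>> step_arm --dr '[[0,0,0],[0,0,0],[0,0,0],[0,0,0],[0,0,0],[0,0,0],[0,0,0],[0,0,0]]' --xyz '[[1.0,-4,0],[1.0,-4,0],[1.0,-4,0],[1.0,-4,0],[1.0,-4,0],[1.0,-4,0],[1.0,-4,0],[1.0,-4,0]]' --gripper '[1,1,1,1,1,1,1,1]'

```text
time: 24.3
ee_pos: [0.3641, -0.2422, 0.1915]
tcp_rot: [179.8, -0.1, 177.2]
wrist_force: [0.5, -0.0, 0.3]
opening: 0.0857
```

```bash
python3 - <<'E'
from h import *
o=bot.get_obs();print(o['time'],o['ee_pos'],o['wrist_force'])
c=bot.camera('top');a=bot.camera('side')
cv2.imwrite('pics/t18.png',cv2.resize(c['image'][140:310,210:420,::-1],None,fx=3.5,fy=3.5,interpolation=cv2.INTER_CUBIC))
m=masks(c['image']);px,k=cent(m['red'],(235,195,275,245));print('head top',px,k)
for r in (.085,.090,.095):
  for d in (.38,.42): print(r,d,proj(c,[*W(r*np.sin(d),.185),.018+r*np.cos(d)]),proj(a,[*W(r*np.sin(d),.185),.018+r*np.cos(d)]))
print('unlocked',proj(c,[*W(-.085*np.sin(.42),.185),.0956]),'was 250.49 231.13; side was 314.57 204.1')
hm=c['image'].astype(int).max(2)<75
px,k=cent(hm,(365,194,382,212));print('handle',px,k,[proj(c,[*H(x),.11]) for x in (28,30,32)])
px,k=cent(masks(a['image'])['red'],(325,190,350,222));print('head side',px,k)
E
```

```text
24.3 [ 0.36411627 -0.2422406   0.19152042] [ 0.48774346 -0.02002422  0.28821806]
head top [253.25490196 198.65686275] 102
0.085 0.38 [253.52149777 201.48457733] [338.31533206 207.34691871]
0.085 0.42 [253.71243865 200.14484195] [339.39718692 207.81601751]
0.09 0.38 [253.32611255 200.43121697] [339.04024503 205.92327961]
0.09 0.42 [253.5292317  199.00904089] [340.1874401  206.42148534]
0.095 0.38 [253.12935141 199.37039541] [339.76770424 204.49461803]
0.095 0.42 [253.34476279 197.86535845] [340.98043018 205.02210587]
unlocked [251.14480663 231.25448484] was 250.49 231.13; side was 314.57 204.1
handle [373.94594595 204.32432432] 74 [array([375.363206  , 204.31048367]), array([374.72967261, 202.94320413]), array([374.04889534, 201.59885531])]
head side [339.78787879 205.42424242] 33
```

View pics/t18.png

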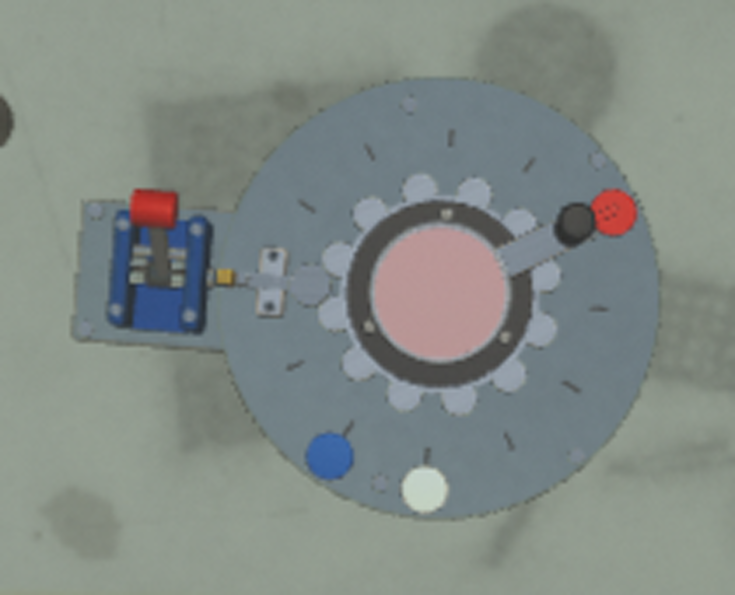

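```bash
python3 - <<'E'
from h import *
def ext(im,box):
    x0,y0,x1,y1=box;f=im[y0:y1,x0:x1].astype(float)
    w=np.clip((f[...,0]-(f[...,1]+f[...,2])/2)/60,0,1);w[w<.25]=0
    ys,xs=np.mgrid[y0:y1,x0:x1];return (w*xs).sum()/w.sum(),(w*ys).sum()/w.sum(),w.sum()
c=bot.camera('top');a=bot.camera('side')
t0=cv2.imread('pics/top0.png')[:,:,::-1];s0=cv2.imread('pics/side0.png')[:,:,::-1]
P=lambda cam,r,d:proj(cam,[*W(r*np.sin(d),.185),.018+r*np.cos(d)])
print('top0',ext(t0,(240,218,262,245)),P(c,.085,-.42));print('top',ext(c['image'],(240,188,266,210)),P(c,.085,.42),P(c,.093,.42))
print('side0',ext(s0,(305,190,324,222)),P(a,.085,-.42));print('side',ext(a['image'],(328,190,350,222)),P(a,.085,.42),P(a,.093,.42))
# disc checks, C bias
print('red disc top',ext(c['image'],(376,190,398,212)),proj(c,[*H(30,.13),.019]))
def z(im,b,f):return cv2.resize(im[b[1]:b[3],b[0]:b[2],::-1],None,fx=f,fy=f,interpolation=cv2.INTER_CUBIC)
A=np.hstack([z(s0,(295,185,360,245),6),z(a['image'],(295,185,360,245),6)]);cv2.imwrite('pics/cmp.png',A)
A=np.hstack([z(t0,(230,190,290,250),6.5),z(c['image'],(230,190,290,250),6.5)]);cv2.imwrite('pics/cmpt.png',A)
E
```

```text
top0 (np.float64(250.7282442748091), np.float64(231.63511450381682), np.float64(136.45833333333334)) [251.14406995 231.25418242]
top (np.float64(253.3645752026418), np.float64(198.9510057039928), np.float64(138.79166666666669)) [253.71243865 200.14484195] [253.41870262 198.32378241]
side0 (np.float64(315.45665859564167), np.float64(205.43438256658595), np.float64(120.45833333333333)) [315.04477146 206.61373858]
side (np.float64(334.5635562644792), np.float64(203.61034522046262), np.float64(219.42499999999998)) [339.39718692 207.81601751] [340.66290523 205.58244021]
red disc top (np.float64(384.99224112205303), np.float64(200.13303491495077), np.float64(139.625)) [384.93434093 200.47950513]
```

View pics/cmp.png

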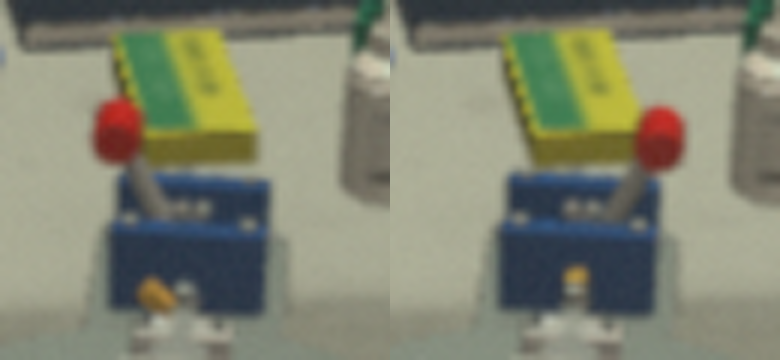

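View pics/cmpt.png

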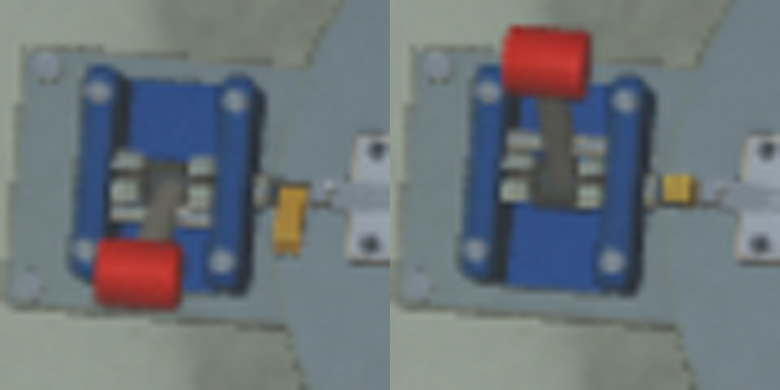

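Everything agrees that it's locked: the bat has swung to +x, the orange flag has turned, the head height fits fully in, and the pointer is over red. Handing in.

```bash
python3 - <<'E'
from h import *
c=bot.camera('top')
t0=cv2.imread('pics/top0.png')[:,:,::-1]
print([ (n,int(np.abs(c['image'][y0:y1,x0:x1].astype(int)-t0[y0:y1,x0:x1]).max())) for n,(x0,y0,x1,y1) in dict(pot=(160,255,200,295),carton=(138,198,200,238),bottle=(185,160,215,185),jar=(487,275,512,298)).items()])
bot.job_done(); print(bot.get_obs()['time'])
E
```

```text
[('pot', 5), ('carton', 5), ('bottle', 3), ('jar', 5)]
the job is handed in; nothing more can be done
the job is handed in; nothing more can be done
```

I turned the dish turntable two clicks anticlockwise by its handle, from detent -1 to +1, so its pointer is in over the red disc. Then I drew the lock bat out, swung it over to the locked side and let it drop home. The job was handed in at about 24.5 s, with the arm clear of everything.

**Last checks**
- **Pointer:** the top view shows it over the middle of the red disc.
- **Lock:** the bat leans to +x, the orange flag on the housing has turned, and the head's height in the side view fits fully in.
- **Bystanders:** the pot, carton, bottle and jar look unchanged from the first top picture.

**What failed or disagreed**
- **Joint 6:** my first approach to the lock ran into this joint's range limit. I used the half-turned grasp instead.
- **First grasp of the bat:** it closed on nothing, because in the pictures the fingertips were about 30 mm higher than the reported tool position. Going about 30 mm lower, the second grasp held.
- **Draw and slip:** I measured about 9 mm of draw before the swing. The drum then slid about 9 mm sideways in the pads and partly back in during the swing. Judged from the pictures, the draw may have been under 8 mm as it passed upright.
- **Head position:** it reads about 3 mm further to +x than predicted for 0.42 rad. I took this as leaning slightly past 0.42 rad, since the height rules out a bat still drawn out.

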